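# Pack the vaccine box, shut its lid and clamp it

## Robot

A 6-joint arm with a two-finger parallel gripper is mounted at the origin on the work surface. World frame = base frame: x ahead of the robot, y to its left, z up, the work surface at z = 0. Lengths are in m, angles in rad, forces in N, time in s.
With the tool pointing down it reaches from about 0.275 to 0.725 m from the base axis. Payload 15.9 kg.
Tool frame: the origin (TCP) lies at the very end of the fingers, on their centre line; the grasp point (between the pads) lies 19 mm behind it; z points along the fingers, y is the line along which they close (so a half turn about z gives the same grasp; the last joint's range is limited). The gripper opens to 85 mm and grips with 20 to 120 N. Pads are 22 mm wide; open, the fingers measure 114 mm over their backs; the gripper's body (76 mm by 85 mm) begins 54 mm behind the grasp point. The pads swing forward as they close: fully open they stand 13 mm farther back than shut.
Start: joints at [-1.278, 0.213, -0.034, 1.323, 0, 1.571], TCP at [0.144, -0.479, 0.231] pointing down, gripper open.
Joint ranges: [-2.98, 2.98], [-0.74, 1.72], [-1.14, 1.35], [-2.1, 2.04], [-1.57, 1.44], [-3.14, 3.14]. Speed limits (rad/s): [1.89, 1.89, 2.39, 2.57, 3.14, 3.14].

## Interface

Orientations are given as a rotation vector (axis times angle).
In Python, from plant import status, cams, close_job gives the robot as it stands.
- The arm moves only by the shell command python3 -m inch 'ROWS'. ROWS is JSON, a list of rows, each a list of 3 entries, a list of its own where there are three numbers: the opening, from 0 (shut) to 1 (fully open), then the shift along the world's x, y, z in cm, then the turn, a rotation vector about the world's x, y, z in rad. In form: [[grip, [x, y, z], [wx, wy, wz]], ...]. A call has 1 to 10 rows; each row shifts and turns the commanded pose from where the row before left it; what a row does not reach is not made up. A row lasts 1/10 s, in which the tool goes at most 50 mm and 8.59 degrees, less where a joint would pass 70% of its speed; a pose out of reach is approached as far as the arm can. A call with a gripper value outside its range is refused whole. The fingers move at their own pace and stop on an object; the grip force is fixed at half the most. Time passes only in rows, so rows that do not move let the fingers close. It gives the time, the measured TCP pose, the force, the opening and the grip force at its end, in the units of the state.
- status.get_state(): the state, without advancing time (a new reading comes with each control period).
- cams.get_image(name): name is "scene" or "top" or "wrist"; returns the picture (400x640x3 uint8, red, green, blue); there is no depth.
- cams.camera_info(name): a dict with "fov_y" (degrees; the focal length in pixels is half the picture's height over the tangent of half this angle, whatever the lens; pixels are square), "cx", "cy" (the principal point, pixels), "rvec" (rotation vector, rad) and "tvec" (3), from world to camera coordinates, as OpenCV has them; the wrist camera has in their place "mount" (4x4, takes a point from camera to tool coordinates, whose origin is the TCP and whose axes are the flange's). Camera axes: x right, y down, z forward; pixel columns grow to the right and rows downward; lengths in m; the calibration is good to about 2 mm. A picture is of the moment at which its call begins: read the wrist's pose just before it. camera_info takes no time and is no camera call.
- close_job(): hands the job in; it is judged then, once.
The state is a dict: "clock": time; "qpos": joint angles; "dq": joint speeds; "joint_efforts": joint torques, N m; "tool_pos": TCP position; "tcp_rot": TCP orientation; "ft_force": force on the tool from outside, world axes, zero at the start; "ft_torque": the same for the moment, N m; "grip_width": finger opening in m; "finger_force": force on a finger pad.
Only numpy, scipy, OpenCV 4.12 (cv2) and the standard library are available. Lean on these libraries where they do the work, as an engineer would, in place of code of your own. Each camera call takes 0.05 s, during which the arm holds its last target. There are 200 camera calls.

## Task

Take the larger carton out of the sloping rack and stand it upright on the floor of the open transport box, in the channel between the two cool packs; set it down, do not drop it in. Then swing the box's lid fully shut, and after that bring the lever clamp on the front of the box (the side facing the robot) fully down onto the lid. Leave everything else on the desk as it is, with the smaller carton still in the rack.

Things in the scene. Friction and masses are not known exactly. Their poses are not given: they have to be found in the camera images.
- carton_center (a point): Centre of the larger carton: white paper with a grey band, 40 mm thick (its x), 110 wide (y), 90 tall (z, bottom to top), 0.15 to 0.31 kg. At the start it leans 25 degrees towards the robot, so its z points up and to the robot; it sits on a ledge, its -x face against a backrest only 36 mm high, the rest free. Same when turned half round about z. Either carton may be in either place.
- small_carton_center (a point): Centre of the smaller carton, to be left in the rack: same look and lean, 40 mm thick (x), 70 mm wide (y), 60 mm tall (z). It stands beside the larger one, centres 130 mm apart along the rack.
- rack: Fixed aluminium rack 270 mm long (its y) on a base plate that reaches from -20 to 80 mm in its x; origin on the desk, in the middle of its length. The sloping ledge carries the cartons, the middle of their undersides at x = 45, z = 85 mm and y = -65 or 65 mm; its backrest is on the -x side.
- coolbox: Fixed grey plastic box, open on top; origin under its centre, z up, +x to the hinge side, -x its front (clamp), roughly towards the robot. Outside 180 (x) x 200 (y) x 111 mm high, walls and floor 15 mm. Two fixed cool packs lie along the y sides, tops 43 mm above the underside, leaving a bare channel 56 mm wide (y -28 to 28) and 150 mm long (x).
- lid_hinge (a point): Middle of the lid's hinge line (along the box's y), at x = 90, z = 111.5 mm in the box's frame. The lid is a flat plate, 180 mm from hinge to free edge, 200 wide, 18 thick: its underside passes through the hinge line, the thickness is on the outer side (top at 129.5 mm when shut). This frame swings with the lid.
- lid_edge (a point): Middle of the lid's free edge, half-way through its thickness: 180 mm from the hinge line. It swings with the lid.
- lid (a joint): Opening angle of the lid in rad: 0 shut, 1.57 upright, more leans back beyond the box (starts at 1.65 to 1.85, stop at 1.95). The hinge is stiff (0.45 N m): the lid stays where it is left and does not fall. Push or pinch it near its free edge, with about 3 to 5 N.
- clamp_hinge (a point): Pivot of the lever clamp, mid-front of the box, at x = -108, y = 0, z = 138.5 mm in the box's frame; axis along the box's y. The steel lever is 14 mm thick (7 either side of the pivot) and 24 wide, with a black grip 64 wide and 14 thick from 80 to 110 mm out. This frame swings with the lever.
- clamp_tip (a point): End of the clamp's grip, 110 mm from its pivot. It swings with the lever.
- clamp (a joint): Angle of the clamp lever in rad: 0 fully down, level along the box's +x on the shut lid; 1.57 straight up; starts at 1.75 to 2.05, leaning out from the front towards the robot (stop at 2.2). The pivot is stiff (0.2 N m): it stays where it is left; about 2 to 3 N at the grip moves it.
- bottle: White plastic bottle, 60 mm across, 150 mm tall, behind the work; leave alone. Origin under its centre.
- bowl: Steel bowl 110 mm across, 40 mm high, near the robot; leave alone. Origin under its centre.
- glovebox: Paper glove box 100 x 220 x 70 mm on the far side; leave alone. Origin under its centre.
- tape: Roll of white tape 90 mm across, 25 mm high, lying flat on the far side; leave alone. Origin under its centre.
- jar: Amber jar 70 mm across, 90 mm high, on the far side; leave alone. Origin under its centre.
Not all that is in view belongs to the job. What is shaped like the part that bears carton_center but purple or red is not meant.

How it is judged:
By the outcome, as a careful person would: the job done as asked, in the order asked, and still so for the second after the job is handed in, with the robot touching nothing.
It also fails if it takes over 67 s, if anything falls off the work surface, if the arm or the gripper's body presses on something with over 40 N, if the wrist force passes 120 N, or if a joint passes its speed limit or range.

## Working session

There is one attempt and no reset: what is moved stays moved. The work goes in short steps, Python scripts to look and compute and a shell command to move; the robot and the scene stay as the last step left them, time stands still between calls to the robot, and variables do not carry over. Pictures are saved under pics/ and viewed, at most 10 in all, crops included, and the job is handed in when it is done.

```bash
ls; mkdir -p pics
python3 - <<'E'
from plant import status,cams
import cv2,numpy as np
s=status.get_state();print(s)
for n in ["scene","top","wrist"]:
    print(n,cams.camera_info(n))
for n in ["scene","top"]:
    im=cams.get_image(n);cv2.imwrite(f"pics/{n}0.png",im[:,:,::-1])
E
```

```text
pics
{'clock': 0.0, 'qpos': array([-1.27800690e+00,  2.13373598e-01, -3.50346517e-02,  1.32353341e+00,
        1.62316505e-05,  1.57079625e+00]), 'dq': array([ 0.00086114, -0.0010752 , -0.00052349, -0.00048617, -0.00048007,
        0.00062082]), 'joint_efforts': array([ 2.90896241e-03, -6.86171651e+01,  4.87112153e+01,  1.76112534e-02,
        1.72156624e-04,  4.58479377e-06]), 'tool_pos': array([ 0.14421735, -0.47838942,  0.23081716]), 'tcp_rot': array([-3.10686503e+00, -4.58106018e-01,  2.37126137e-04]), 'ft_force': array([ 1.01033717, -0.79056322, -0.12391906]), 'ft_torque': array([ 0.04231604, -0.02225843,  0.02774799]), 'finger_force': 0.0, 'grip_width': 0.08509229130931506}
scene {'fov_y': 48.5673859307579, 'cx': 316.99498336584213, 'cy': 196.13120282543895, 'rvec': array([ 1.92748767,  1.88204928, -0.54185096]), 'tvec': array([-0.12873156, -0.43310634,  1.58117609])}
top {'fov_y': 52.336903167965545, 'cx': 322.2690519534339, 'cy': 202.3863413895248, 'rvec': array([ 2.19891948, -2.00507658,  0.20554925]), 'tvec': array([0.07852292, 0.60162891, 1.1083022 ])}
wrist {'fov_y': 59.39978757328374, 'cx': 313.6344789149166, 'cy': 201.43938965647104, 'mount': array([[-1.89619077e-03, -9.50528032e-01, -3.10633007e-01,
         8.00033255e-02],
       [ 9.99997575e-01, -2.15032021e-03,  4.75652823e-04,
        -1.06364926e-03],
       [-1.12008178e-03, -3.10631352e-01,  9.50529804e-01,
        -1.42115446e-01],
       [ 0.00000000e+00,  0.00000000e+00,  0.00000000e+00,
         1.00000000e+00]])}
```

View pics/scene0.png

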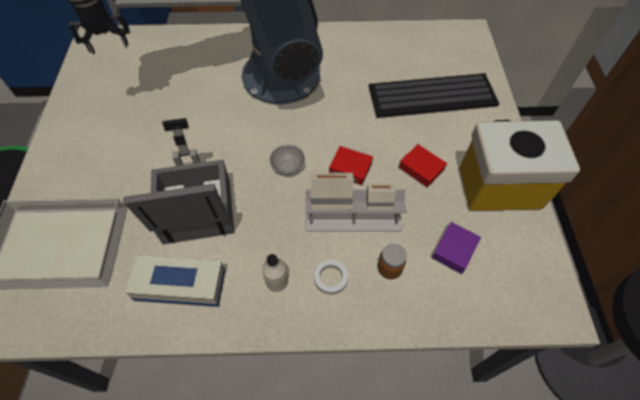

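View pics/top0.png

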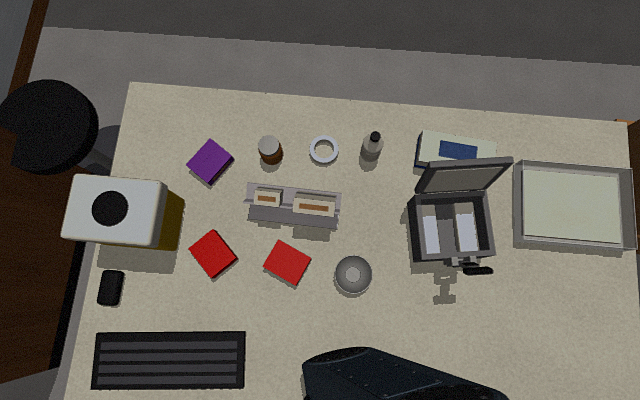

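The top view shows the rack near (293,207), with the larger carton on its right at (315,206) and the smaller at (267,198). The box is near (450,225), with its lid open towards +x and the clamp grip at (478,269). Next I'll zoom in on the rack and the box.

```bash
cat > h.py <<'E'
import numpy as np,cv2
from plant import status,cams
from scipy.spatial.transform import Rotation as R
def cam(n,st=None):
    c=cams.camera_info(n);f=200/np.tan(np.radians(c['fov_y']/2))
    K=np.array([[f,0,c['cx']],[0,f,c['cy']],[0,0,1]])
    if 'mount' in c:
        T=np.eye(4);T[:3,:3]=R.from_rotvec(st['tcp_rot']).as_matrix();T[:3,3]=st['tool_pos'];M=T@np.array(c['mount'])
        return K,M[:3,:3],M[:3,3]
    r=R.from_rotvec(c['rvec']).as_matrix();return K,r.T,-r.T@c['tvec']
def ray(C,u,v):
    K,Rm,o=C;d=Rm@np.linalg.inv(K)@np.array([u,v,1.]);return o,d/np.linalg.norm(d)
def onz(C,u,v,z):
    o,d=ray(C,u,v);return o+d*(z-o[2])/d[2]
def proj(C,p):
    K,Rm,o=C;q=K@(Rm.T@(np.asarray(p)-o));return q[:2]/q[2]
def tri(C1,p1,C2,p2):
    o1,d1=ray(C1,*p1);o2,d2=ray(C2,*p2)
    A=np.stack([d1,-d2],1);t=np.linalg.lstsq(A,o2-o1,rcond=None)[0]
    a,b=o1+t[0]*d1,o2+t[1]*d2;return (a+b)/2,np.linalg.norm(a-b)
E
python3 - <<'E'
import cv2,numpy as np
a=cv2.imread('pics/top0.png');
A=cv2.resize(a[150:280,400:520],None,fx=4.6,fy=4.6,interpolation=2)
B=cv2.resize(a[175:235,240:350],(400,218),interpolation=2)
o=np.zeros((600,800,3),np.uint8)
A=cv2.resize(a[150:280,400:520],(400,433),interpolation=2)
o[:433,:400]=A;o[:218,400:]=B
s=cv2.imread('pics/scene0.png')
o[218:218+217,400:]=cv2.resize(s[170:235,300:420],(400,217),interpolation=2)
o[435:600,0:275]=cv2.resize(s[110:200,115:265],(275,165),interpolation=2)
cv2.imwrite('pics/z0.png',o)
E
```

```text
(no output)
```

View pics/z0.png

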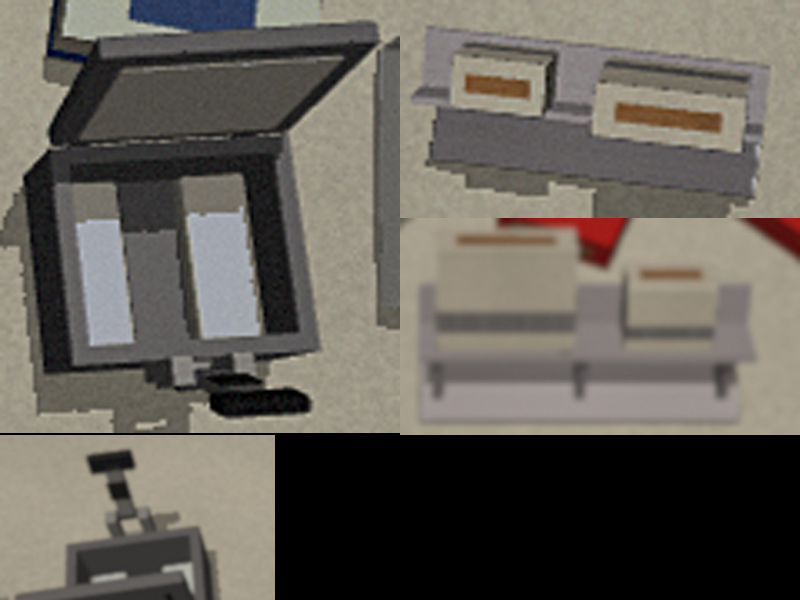

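The zoom shows the larger carton's brown tape at crop (668,117), which is image (313.7,207.2). The smaller carton's tape is at (497,86). The box rim's front right corner is at crop (318,350) and its front left is around (45..72,368). The clamp grip is at (260,402).

Run:
```python
from h import *
np.set_printoptions(precision=4,suppress=True)
C=cam('top');print('cam',C[2],cam('scene')[2])
b=lambda x,y:(400+x*120/400,150+y*130/433)
r=lambda x,y:(240+(x-400)*110/400,175+y*60/218)
s=lambda x,y:(300+(x-400)*120/400,170+(y-218)*65/217)
t=lambda x,y:(115+x*150/275,110+(y-435)*90/165)
P={}
for n,p in dict(FR=(318,350),FLa=(45,372),FLb=(72,366),HR=(283,137),HL=(52,152)).items(): P[n]=onz(C,*b(*p),.111);print(n,P[n])
print(np.linalg.norm(P['FR']-P['FLa']),np.linalg.norm(P['FR']-P['FLb']),np.linalg.norm(P['FR']-P['HR']))
for n,p in dict(lpFL=(90,345),lpFR=(133,343),rpFL=(200,338),rpFR=(261,333)).items():print(n,onz(C,*b(*p),.043))
print('lidcorners',onz(C,*b(378,25),.29),onz(C,*b(100,42),.29))
g=(lambda im:0)
# tape strips at z .1666 (big); small top: 85+60*.906=139.4
big=onz(C,*r(668,117),.1666);sm=onz(C,*r(497,86),.1394);print('big',big,'small',sm,big-sm)
for n,p in dict(a=(617,112),b=(720,121),TL=(594,106),TR=(742,152),FL=(594,134)).items():print(n,onz(C,*r(*p),.1666 if n in'ab' else .16))
S=cam('scene')
print('tri',tri(C,r(668,117),S,s(507,240)),tri(C,r(497,86),S,s(670,273)))
print('grip',tri(C,b(260,402),S,t(110,461)))
print('base corners', onz(C,*r(432,160),0),onz(C,*r(755,196),0))
```

```text
cam [0.3491 0.1049 1.2098] [1.2065 0.1048 1.1125]
FR [ 0.4805 -0.3431  0.111 ]
FLa [ 0.4427 -0.1256  0.111 ]
FLb [ 0.4495 -0.1469  0.111 ]
HR [ 0.6548 -0.3134  0.111 ]
HL [ 0.6245 -0.123   0.111 ]
0.22077012900496337 0.19860836618364716 0.17681791034002162
lpFL [ 0.4749 -0.1771  0.043 ]
lpFR [ 0.48   -0.2136  0.043 ]
rpFL [ 0.4896 -0.2704  0.043 ]
rpFR [ 0.4987 -0.3223  0.043 ]
lidcorners [ 0.693  -0.3113  0.29  ] [ 0.6625 -0.116   0.29  ]
big [0.5552 0.1521 0.1666] small [0.5723 0.2819 0.1394] [-0.0171 -0.1298  0.0272]
a [0.5555 0.189  0.1666]
b [0.5557 0.1146 0.1666]
TL [0.5597 0.2066 0.16  ]
TR [0.5358 0.0969 0.16  ]
FL [0.5391 0.2044 0.16  ]
tri (array([0.556 , 0.154 , 0.1626]), np.float64(0.0035033798113670626)) (array([0.5729, 0.2833, 0.1366]), np.float64(0.001981136877682444))
grip (array([ 0.4254, -0.2527,  0.2297]), np.float64(0.002176110621866466))
base corners [0.5339 0.351  0.    ] [0.5285 0.0818 0.    ]
```

Measurements agree with the given sizes:
- **Box:** centre about (.554,-.231), yaw about 9°.
- **Carton:** top centre about (.5555,.153,.165), rack yaw about -1.5°.
- **Clamp and lid:** clamp about 1.82 rad, lid about 1.77 rad.

Next I'll work out the move to the pre-grasp pose.

```bash
cat >> h.py <<'E'
np.set_printoptions(precision=4,suppress=True)
def frame(z,x):  # tool frame from z dir and approximate x
    z=np.array(z,float);z/=np.linalg.norm(z);x=np.array(x,float);x-=z*(x@z);x/=np.linalg.norm(x)
    return np.stack([x,np.cross(z,x),z],1)
def go(p,Rt):
    s=status.get_state();d=(np.array(p)-s['tool_pos'])*100
    w=R.from_matrix(Rt@R.from_rotvec(s['tcp_rot']).as_matrix().T).as_rotvec()
    n=int(np.ceil(max(np.linalg.norm(d)/4.9,np.linalg.norm(w)/.147)));print('pos',s['tool_pos'],'shift cm',d,'turn',w,'n>=',n,'per row',d/n,w/n)
def yawv(a):
    a=np.radians(a);return np.array([np.cos(a),np.sin(a),0]),np.array([-np.sin(a),np.cos(a),0])
def pickR(psi):
    x,y=yawv(psi);return frame(np.sin(np.radians(25))*x-np.cos(np.radians(25))*np.array([0,0,1]),y)
E
python3 -c "
from h import *
Rt=pickR(-1.5);top=np.array([.5555,.153,.165]);go(top-.11*Rt[:,2],Rt)"
```

```text
pos [ 0.1442 -0.4784  0.2309] shift cm [36.4794 63.2642  3.3831] turn [-0.2833 -0.371   1.2307] n>= 15 per row [2.432  4.2176 0.2255] [-0.0189 -0.0247  0.082 ]
```

```bash
python3 -m inch '[[1,[2.03,3.51,0.8],[-0.0157,-0.0206,0.0684]],[1,[2.03,3.51,0.8],[-0.0157,-0.0206,0.0684]],[1,[2.03,3.51,0.8],[-0.0157,-0.0206,0.0684]],[1,[2.03,3.51,0.8],[-0.0157,-0.0206,0.0684]],[1,[2.03,3.51,0.8],[-0.0157,-0.0206,0.0684]],[1,[2.03,3.51,0.8],[-0.0157,-0.0206,0.0684]],[1,[2.03,3.51,0.8],[-0.0157,-0.0206,0.0684]],[1,[2.03,3.51,0.8],[-0.0157,-0.0206,0.0684]],[1,[2.03,3.51,0.8],[-0.0157,-0.0206,0.0684]],[1,[2.03,3.51,0.8],[-0.0157,-0.0206,0.0684]]]'
python3 -m inch '[[1,[2.03,3.51,-0.6],[-0.0157,-0.0206,0.0684]],[1,[2.03,3.51,-0.6],[-0.0157,-0.0206,0.0684]],[1,[2.03,3.51,-0.6],[-0.0157,-0.0206,0.0684]],[1,[2.03,3.51,-0.6],[-0.0157,-0.0206,0.0684]],[1,[2.03,3.51,-0.6],[-0.0157,-0.0206,0.0684]],[1,[2.03,3.51,-0.6],[-0.0157,-0.0206,0.0684]],[1,[2.03,3.51,-0.6],[-0.0157,-0.0206,0.0684]],[1,[2.03,3.51,-0.6],[-0.0157,-0.0206,0.0684]],[1,[0,0,0],[0,0,0]],[1,[0,0,0],[0,0,0]]]'
python3 - <<'E'
from h import *
Rt=pickR(-1.5);top=np.array([.5555,.153,.165]);go(top-.11*Rt[:,2],Rt)
im=cams.get_image('wrist');cv2.imwrite('pics/w1.png',im[:,:,::-1])
C=cam('wrist',status.get_state());print(proj(C,top))
E
```

```text
clock: 1.1
tool_pos: [0.3476, -0.1261, 0.3117]
tcp_rot: [2.598, 1.391, 0.264]
ft_force: [0.9, -0.6, -0.4]
grip_width: 0.0851
finger_force: 0.0
clock: 2.1
tool_pos: [0.5092, 0.1534, 0.2625]
tcp_rot: [2.003, 1.954, 0.431]
ft_force: [-0.2, -1.1, 0.6]
grip_width: 0.0854
finger_force: 0.0
pos [0.5092 0.1534 0.2625] shift cm [-0.0207  0.0778  0.2197] turn [ 0.0004 -0.0013 -0.0014] n>= 1 per row [-0.0207  0.0778  0.2197] [ 0.0004 -0.0013 -0.0014]
[314.7135 197.7408]
```

View pics/w1.png

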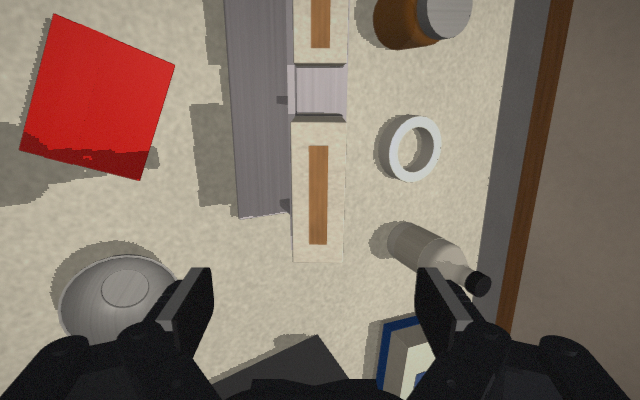

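The larger carton's top appears square in the view, centred at (319,193) against a predicted (315,198). That puts it about 3 mm farther in +x and +y. The smaller carton is at the top edge of the view, well clear.

Run:
```python
from h import *
Rt=pickR(-1.5);top=np.array([.558,.156,.166]);go(top+.042*Rt[:,2],Rt)
```

```text
pos [0.5093 0.1528 0.263 ] shift cm [  6.6482   0.2696 -13.5044] turn [ 0.0001 -0.0006 -0.0003] n>= 4 per row [ 1.662   0.0674 -3.3761] [ 0.     -0.0001 -0.0001]
```

```bash
python3 -m inch '[[1,[1.11,0.07,-2.25],[0,0,0]],[1,[1.11,0.07,-2.25],[0,0,0]],[1,[1.11,0.07,-2.25],[0,0,0]],[1,[1.11,0.03,-2.25],[0,0,0]],[1,[1.11,0.03,-2.25],[0,0,0]],[1,[1.11,0,-2.25],[0,0,0]],[1,[0,0,0],[0,0,0]],[1,[0,0,0],[0,0,0]]]'
python3 -m inch '[[0.5,[0,0,0],[0,0,0]],[0.3,[0,0,0],[0,0,0]],[0.2,[0,0,0],[0,0,0]],[0.2,[0,0,0],[0,0,0]],[0.1,[0,0,0],[0,0,0]],[0,[0,0,0],[0,0,0]],[0,[0,0,0],[0,0,0]],[0,[0,0,0],[0,0,0]]]'
```

```text
clock: 2.95
tool_pos: [0.576, 0.1549, 0.1288]
tcp_rot: [2.004, 1.951, 0.433]
ft_force: [-0.9, -0.5, -0.3]
grip_width: 0.0852
finger_force: 0.0
clock: 3.75
tool_pos: [0.5764, 0.1559, 0.1293]
tcp_rot: [2.002, 1.952, 0.435]
ft_force: [-8.8, -0.7, 10.4]
grip_width: 0.0392
finger_force: 59.4
```

```bash
python3 -m inch '[[0,[-0.4,0,0.9],[0,0,0]],[0,[-0.8,0,1.8],[0,0,0]],[0,[-1.2,0,2.6],[0,0,0]],[0,[-1.2,0,2.6],[0,0,0]],[0,[-1.2,0,2.6],[0,0,0]],[0,[-1.2,0,2.6],[0,0,0]],[0,[-1.2,0,2.6],[0,0,0]],[0,[0,0,2.6],[0,0,0]],[0,[0,0,0],[0,0,0]]]'
python3 - <<'E'
from h import *
s=status.get_state();print(s['qpos'],s['grip_width'])
bx,by=yawv(9.3);c=np.array([.554,-.231,0])
for x in (-bx,bx):
  Rt=frame([0,0,-1],x);go(c+[0,0,.30],Rt)
im=cams.get_image('wrist');cv2.imwrite('pics/w2.png',cv2.resize(im[:,:,::-1],None,fx=.6,fy=.6))
E
```

```text
clock: 4.65
tool_pos: [0.5049, 0.1564, 0.3158]
tcp_rot: [2.001, 1.95, 0.441]
ft_force: [0.4, -0.5, -2.2]
grip_width: 0.0394
finger_force: 63.3
[ 0.4059 -0.1055 -0.2663  1.0031 -0.1775  1.9658] 0.03942738751509473
pos [0.5049 0.1564 0.3158] shift cm [  4.9057 -38.7351  -1.5754] turn [-0.3815  0.3286  1.727 ] n>= 13 per row [ 0.3774 -2.9796 -0.1212] [-0.0293  0.0253  0.1328]
pos [0.5049 0.1564 0.3158] shift cm [  4.9057 -38.7351  -1.5754] turn [ 0.3124  0.3627 -1.3585] n>= 10 per row [ 0.4906 -3.8735 -0.1575] [ 0.0312  0.0363 -0.1359]
```

View pics/w2.png

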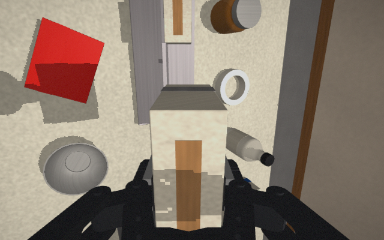

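The carton is firmly held: grip width is 39 mm, its top is square between the fingers, and the smaller carton is still in the rack. Now I'll carry it to above the box.

```bash
python3 -m inch '[[0,[0.15,-1.14,0],[-0.0112,0.0097,0.0508]],[0,[0.29,-2.28,0],[-0.0224,0.0193,0.1016]],[0,[0.29,-2.28,0],[-0.0224,0.0193,0.1016]],[0,[0.29,-2.28,0],[-0.0224,0.0193,0.1016]],[0,[0.29,-2.28,0],[-0.0224,0.0193,0.1016]],[0,[0.29,-2.28,0],[-0.0224,0.0193,0.1016]],[0,[0.29,-2.28,0],[-0.0224,0.0193,0.1016]],[0,[0.29,-2.28,0],[-0.0224,0.0193,0.1016]],[0,[0.29,-2.28,0],[-0.0224,0.0193,0.1016]]]'
python3 -m inch '[[0,[0.29,-2.28,0],[-0.0224,0.0193,0.1016]],[0,[0.29,-2.28,0],[-0.0224,0.0193,0.1016]],[0,[0.29,-2.28,0],[-0.0224,0.0193,0.1016]],[0,[0.29,-2.28,0],[-0.0224,0.0193,0.1016]],[0,[0.29,-2.28,0],[-0.0224,0.0193,0.1016]],[0,[0.29,-2.28,0],[-0.0224,0.0193,0.1016]],[0,[0.29,-2.28,0],[-0.0224,0.0193,0.1016]],[0,[0.29,-2.28,0],[-0.0224,0.0193,0.1016]],[0,[0.15,-1.14,0],[-0.0112,0.0097,0.0508]],[0,[0,0,0],[0,0,0]]]'
python3 - <<'E'
from h import *
s=status.get_state();print(s['qpos'],s['grip_width'])
bx,by=yawv(9.3);c=np.array([.554,-.231,0])
go(c+[0,0,.30],frame([0,0,-1],-bx))
im=cams.get_image('wrist');cv2.imwrite('pics/w3.png',im[:,:,::-1])
C=cam('wrist',status.get_state())
for n,q in dict(FR=(-90,-100,111),FL=(-90,100,111),lpF=(-75,28,43),rpF=(-75,-28,43)).items():
  q=np.array(q)/1e3;print(n,proj(C,c+bx*q[0]+by*q[1]+[0,0,q[2]]))
E
```

```text
clock: 5.6
tool_pos: [0.5284, -0.039, 0.3102]
tcp_rot: [1.017, 2.78, 0.246]
ft_force: [0.8, 0.6, -2.3]
grip_width: 0.0392
finger_force: 63.1
clock: 6.6
tool_pos: [0.5536, -0.2326, 0.3096]
tcp_rot: [0.255, -3.131, 0.005]
ft_force: [0.5, -0.6, -1.6]
grip_width: 0.0393
finger_force: 63.1
[-0.3963  0.4468  0.4897  1.6122 -0.003  -0.5591] 0.039275373339133494
pos [ 0.5536 -0.2326  0.3096] shift cm [ 0.0439  0.1644 -0.9597] turn [ 0.0034  0.0002 -0.0005] n>= 1 per row [ 0.0439  0.1644 -0.9597] [ 0.0034  0.0002 -0.0005]
FR [205.1268  75.6902]
FL [423.5296  74.9522]
lpF [339.5212  91.4071]
rpF [289.2224  91.5657]
```

View pics/w3.png

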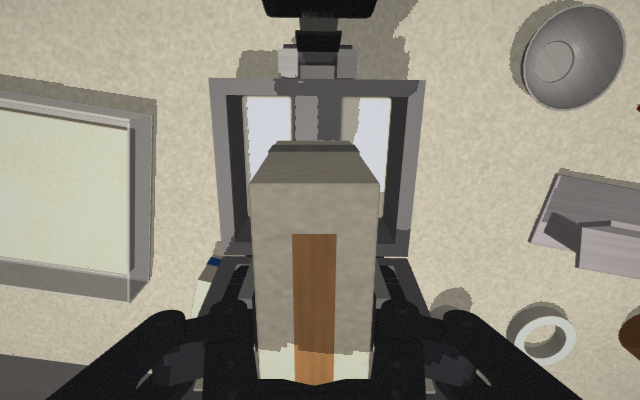

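The view is square over the box. The rim's front corners are at (210,80) and (425,81), and the channel edges at row 97 are at columns 292 and 342. That puts the box about 4.5 mm farther along x and 3 mm farther along y than estimated, so I'll correct for it and lower.

```bash
python3 -m inch '[[0,[0.2,0.25,-1],[0.0034,0,0]],[0,[0.24,0.26,-2.6],[0,0,0]],[0,[0,0,-3],[0,0,0]],[0,[0,0,-3],[0,0,0]],[0,[0,0,-3],[0,0,0]],[0,[0,0,-3],[0,0,0]],[0,[0,0,-3],[0,0,0]],[0,[0,0,-2],[0,0,0]],[0,[0,0,-1.5],[0,0,0]],[0,[0,0,0],[0,0,0]]]'
python3 -m inch '[[0,[0,0,-0.4],[0,0,0]],[0,[0,0,-0.4],[0,0,0]],[0,[0,0,-0.4],[0,0,0]],[0,[0,0,0],[0,0,0]]]'
```

```text
clock: 7.65
tool_pos: [0.5563, -0.2251, 0.0879]
tcp_rot: [0.255, -3.131, -0.002]
ft_force: [-0.6, 0.5, -1.5]
grip_width: 0.0392
finger_force: 63.2
clock: 8.05
tool_pos: [0.558, -0.2266, 0.0781]
tcp_rot: [-0.255, 3.129, -0.001]
ft_force: [-0.2, 0.8, -2.7]
grip_width: 0.0395
finger_force: 63.3
```

```bash
python3 -m inch '[[0,[0,0,-0.4],[0,0,0]],[0,[0,0,-0.3],[0,0,0]],[0,[0,0,-0.2],[0,0,0]],[0,[0,0,0],[0,0,0]],[0,[0,0,0],[0,0,0]]]'
python3 -m inch '[[0,[0,0,-0.15],[0,0,0]],[0,[0,0,0],[0,0,0]]]'
python3 -m inch '[[0,[0,0,-0.15],[0,0,0]],[0,[0,0,0],[0,0,0]]]'
```

```text
clock: 8.55
tool_pos: [0.5581, -0.2267, 0.0693]
tcp_rot: [-0.255, 3.128, -0.001]
ft_force: [0.0, 0.4, -2.7]
grip_width: 0.0393
finger_force: 63.3
clock: 8.75
tool_pos: [0.5581, -0.2267, 0.0677]
tcp_rot: [-0.256, 3.128, -0.001]
ft_force: [-0.7, 0.8, -2.2]
grip_width: 0.0395
finger_force: 63.3
clock: 8.95
tool_pos: [0.558, -0.2267, 0.0661]
tcp_rot: [-0.256, 3.129, -0.001]
ft_force: [-0.5, -1.3, -1.9]
grip_width: 0.0395
finger_force: 63.3
```

```bash
for i in 1 2 3; do python3 -m inch '[[0,[0,0,-0.12],[0,0,0]],[0,[0,0,0],[0,0,0]]]' | egrep 'tool_pos|ft_force'; done
```

```text
tool_pos: [0.558, -0.2267, 0.065]
ft_force: [0.2, 0.6, -1.2]
tool_pos: [0.5583, -0.2268, 0.0641]
ft_force: [1.0, -0.6, 0.4]
tool_pos: [0.5585, -0.2268, 0.0638]
ft_force: [-3.5, 1.8, 15.0]
```

The carton touches the floor at the expected height, so I'll release it and retreat.

```bash
python3 -m inch '[[0.5,[0,0,0.05],[0,0,0]],[0.7,[0,0,0],[0,0,0]],[0.8,[0,0,0],[0,0,0]],[0.8,[0,0,0],[0,0,0]],[0.8,[0,0,0],[0,0,0]]]'
python3 -m inch '[[0.8,[0,0,1],[0,0,0]],[0.8,[0,0,2],[0,0,0]],[0.8,[0,0,3],[0,0,0]],[0.8,[0,0,3],[0,0,0]],[0.8,[0,0,3],[0,0,0]],[0.8,[0,0,4],[0,0,0]],[0.8,[0,0,4],[0,0,0]],[0.5,[0,0,4],[0,0,0]],[0,[0,0,0],[0,0,0]]]'
python3 - <<'E'
from h import *
s=status.get_state()
im=cams.get_image('wrist');
t=cams.get_image('top');o=np.zeros((400,800,3),np.uint8);o[:,:480]=im[:,80:560];o[:,480:]=cv2.resize(t[150:300,400:520],(320,400));cv2.imwrite('pics/w4.png',o[:,:,::-1])
C=cam('wrist',s);
bx,by=yawv(9.3);c=np.array([.558,-.2273,0])
for q in [(-55,-20,105),(-55,20,105),(55,20,105),(-90,-100,111),(-90,100,111)]:
  q=np.array(q)/1e3;print(proj(C,c+bx*q[0]+by*q[1]+[0,0,q[2]]))
E
```

```text
clock: 10.05
tool_pos: [0.5581, -0.2267, 0.0631]
tcp_rot: [-0.256, 3.129, -0.001]
ft_force: [-0.1, -0.2, 0.7]
grip_width: 0.0682
finger_force: 0.0
clock: 10.95
tool_pos: [0.5594, -0.2272, 0.3095]
tcp_rot: [-0.255, 3.121, -0.007]
ft_force: [0.3, -0.4, -0.4]
grip_width: 0.0401
finger_force: 0.0
[293.4258 110.0659]
[335.2313 110.0316]
[333.3102 217.3199]
[204.4389  70.9984]
[424.5489  70.6541]
```

View pics/w4.png

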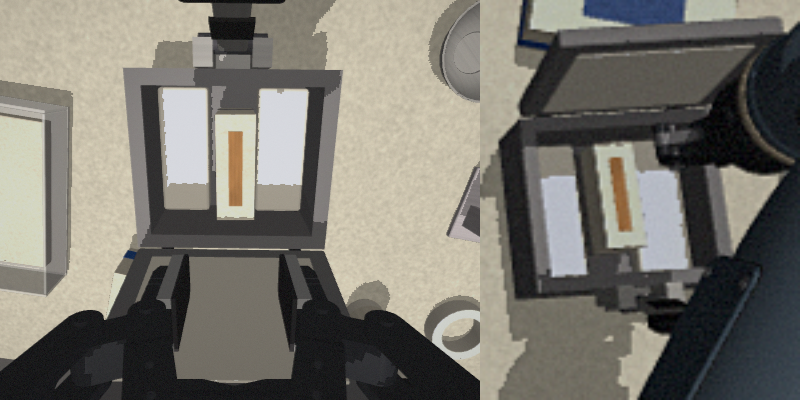

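The carton stands upright, centred between the packs: its top is at crop columns 216-254, against a predicted 213-255. Next is the lid. I'll straddle its free edge with open fingers, tool y along box x, and pull it forward.

```bash
cat >> h.py <<'E'
bx,by=yawv(9.3);bc=np.array([.558,-.2273,0])
def B(x,y,z): return bc+bx*x+by*y+np.array([0,0,z])
E
python3 - <<'E'
from h import *
go(B(.112,0,.37),frame([0,0,-1],by))
E
```

```text
pos [ 0.5585 -0.2268  0.3045] shift cm [11.0027  1.7648  6.5465] turn [ 0.0051  0.0027 -1.5715] n>= 11 per row [1.0002 0.1604 0.5951] [ 0.0005  0.0002 -0.1429]
```

```bash
python3 -m inch '[[0,[0,0,3],[0,0,0]],[0,[0,0,3.5],[0,0,-0.05]],[0,[0,0,0],[0,0,-0.131]],[0,[0,0,0],[0,0,-0.131]],[0,[0,0,0],[0,0,-0.131]],[0.5,[0,0,0],[0,0,-0.131]],[1,[0,0,0],[0,0,-0.131]],[1,[0,0,0],[0,0,-0.131]],[1,[0,0,0],[0,0,-0.131]],[1,[1,0.16,0],[0,0,-0.131]]]'
python3 -m inch '[[1,[2,0.32,0],[0,0,-0.131]],[1,[2,0.32,0],[0,0,-0.131]],[1,[2,0.32,0],[0,0,-0.131]],[1,[2,0.32,0],[0,0,-0.08]],[1,[2,0.32,0],[0,0,0]],[1,[0,0,0],[0,0,0]],[1,[0,0,0],[0,0,0]]]'
python3 - <<'E'
from h import *
go(B(.112,0,.37),frame([0,0,-1],by));s=status.get_state()
C=cam('wrist',s);im=cams.get_image('wrist').copy()
for t in (1.65,1.75,1.85):
  c,sn=np.cos(t),np.sin(t)
  print(t,[proj(C,B(.09-.18*c+k*sn,y,.1115+.18*sn+k*c)) for y in(.0,.1) for k in (0,.018)])
cv2.imwrite('pics/w5.png',im[:,:,::-1])
E
```

```text
clock: 12.05
tool_pos: [0.5673, -0.2252, 0.368]
tcp_rot: [1.424, 2.8, -0.004]
ft_force: [0.4, 0.3, 0.9]
grip_width: 0.0724
finger_force: 0.0
clock: 12.75
tool_pos: [0.6624, -0.2103, 0.3543]
tcp_rot: [1.97, 2.405, 0.015]
ft_force: [-0.8, 0.1, 1.1]
grip_width: 0.0855
finger_force: 0.0
pos [ 0.6624 -0.2103  0.3543] shift cm [0.6145 0.1082 1.5693] turn [ 0.0141  0.0311 -0.0356] n>= 1 per row [0.6145 0.1082 1.5693] [ 0.0141  0.0311 -0.0356]
1.65 [array([308.3076, 219.6931]), array([336.609 , 219.4307]), array([313.7466,  45.999 ]), array([346.9153,  47.5495])]
1.75 [array([336.3239, 218.8949]), array([363.2039, 217.5962]), array([346.5352,  47.681 ]), array([377.7888,  49.4316])]
1.85 [array([362.6938, 217.0834]), array([387.408 , 214.8522]), array([377.1306,  49.5436]), array([405.5301,  51.4198])]
```

View pics/w5.png

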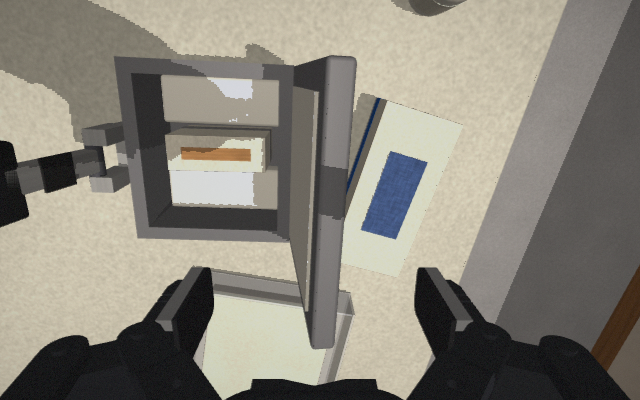

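The lid's free edge (columns 320-346 at row 200) lies between the open fingers (inner edges at 210 and 418), and the lid angle is about 1.69 rad. The clamp is at left centre and the carton is in its channel. I'll go down over the edge.

```bash
python3 -m inch '[[1,[0,0,-2],[0,0,0]],[1,[0,0,-2],[0,0,0]],[1,[0,0,-2],[0,0,0]],[1,[0,0,-2],[0,0,0]],[1,[0,0,-2],[0,0,0]],[1,[0,0,-1],[0,0,0]],[1,[0,0,0],[0,0,0]]]'
python3 -c "
from h import *
go(B(.106,0,.245),frame([0,0,-1],by))"
```

```text
clock: 13.5
tool_pos: [0.6639, -0.2113, 0.2557]
tcp_rot: [1.972, 2.404, 0.014]
ft_force: [-0.3, 0.8, 0.7]
grip_width: 0.0855
finger_force: 0.0
pos [ 0.6639 -0.2113  0.2557] shift cm [-0.1274  0.1088 -1.0733] turn [ 0.0137  0.03   -0.0344] n>= 1 per row [-0.1274  0.1088 -1.0733] [ 0.0137  0.03   -0.0344]
```

```bash
python3 -m inch '[[1,[0,0,-1.2],[0.0137,0.03,-0.0344]],[1,[-1.2,-0.2,0],[0,0,0]],[1,[-1.2,-0.2,0],[0,0,0]],[1,[-1.2,-0.2,0],[0,0,0]],[1,[0,0,0],[0,0,0]]]'
python3 -m inch '[[1,[-1.2,-0.2,0],[0,0,0]],[1,[-1.2,-0.2,0],[0,0,0]],[1,[-1.2,-0.2,0],[0,0,0]],[1,[-1.2,-0.2,0],[0,0,0]],[1,[-1,-0.15,0],[0,0,0]],[1,[0,0,0],[0,0,0]]]'
```

```text
clock: 14.0
tool_pos: [0.6283, -0.2177, 0.2456]
tcp_rot: [2.033, 2.392, 0.002]
ft_force: [0.4, 0.4, 0.7]
grip_width: 0.0855
finger_force: 0.0
clock: 14.6
tool_pos: [0.5706, -0.2268, 0.2443]
tcp_rot: [2.034, 2.393, 0.0]
ft_force: [-0.8, -0.4, 0.5]
grip_width: 0.0859
finger_force: 0.0
```

```bash
python3 -m inch '[[1,[0,0,2],[0,0,0]],[1,[0,0,3],[0,0,0]],[1,[0,0,3],[0,0,0]],[1,[0,0,3],[0,0,0]],[1,[0,0,0],[0,0,0]]]'
python3 - <<'E'
from h import *
s=status.get_state();go(B(.01,0,.245),frame([0,0,-1],by))
C=cam('wrist',s);im=cams.get_image('wrist');sc=cams.get_image('scene')
for t in (0.9,1.1,1.2,1.3,1.5,1.69):
  c,sn=np.cos(t),np.sin(t)
  print(t,[proj(C,B(.09-.18*c+k*sn,y,.1115+.18*sn+k*c)) for y in(.0,.1) for k in (0,.018)])
o=np.zeros((400,800,3),np.uint8);o[:,:480]=im[:,80:560];o[:240,480:]=cv2.resize(sc[120:270,100:300],(320,240));cv2.imwrite('pics/w6.png',o[:,:,::-1])
E
```

```text
clock: 15.1
tool_pos: [0.572, -0.2267, 0.357]
tcp_rot: [2.03, 2.391, 0.003]
ft_force: [0.8, 0.2, 0.3]
grip_width: 0.0853
finger_force: 0.0
pos [ 0.572  -0.2267  0.357 ] shift cm [ -0.4172   0.0997 -11.2014] turn [ 0.0019  0.005  -0.0003] n>= 3 per row [-0.1391  0.0332 -3.7338] [ 0.0006  0.0017 -0.0001]
0.9 [array([264.3586, 198.9528]), array([282.2549, 203.7553]), array([257.3068,  52.1946]), array([277.4541,  50.5412])]
1.1 [array([304.8397, 207.5312]), array([328.7717, 211.5256]), array([303.2567,  49.2066]), array([330.8639,  47.781 ])]
1.2 [array([329.2879, 211.1059]), array([355.6224, 214.4495]), array([331.4523,  47.924 ]), array([362.0773,  46.7054])]
1.3 [array([355.9254, 213.9922]), array([383.9932, 216.5353]), array([362.4021,  46.863 ]), array([395.2088,  45.9104])]
1.5 [array([412.8385, 217.1693]), array([441.7865, 217.799 ]), array([428.8645,  45.6178]), array([462.6964,  45.326 ])]
1.69 [array([465.9791, 216.5374]), array([492.3185, 215.2682]), array([490.6236,  45.7067]), array([520.9591,  46.0836])]
```

View pics/w6.png

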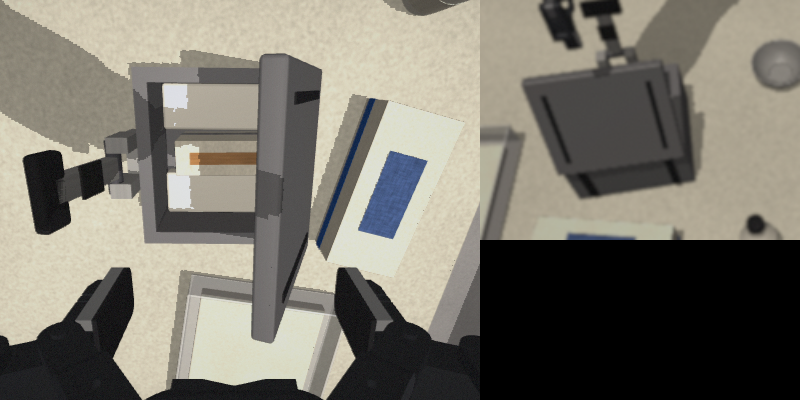

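The lid edge is at full-image columns 340-369, which gives about 1.22 rad, leaning towards the robot. Next I'll push it down from outside with closed fingers.

Run:
```python
from h import *
go(B(.095,0,.357),frame([0,0,-1],by))
P=[]
for t in [1.22]+list(np.arange(1.1,-.01,-.1)):
  c,s=np.cos(t),np.sin(t);r=.13
  P.append(B(.09-r*c+.018*s+.012,0,.1115+r*s+.018*c)); 
P=np.array(P);print(P[0],P[0]-B(.095,0,.357));print(np.diff(P,axis=0)*100)
```

```text
pos [ 0.5715 -0.2265  0.3531] shift cm [8.021  1.4591 0.3934] turn [ 0.0001  0.0004 -0.0003] n>= 2 per row [4.0105 0.7295 0.1967] [ 0.0001  0.0002 -0.0001]
[ 0.6313 -0.2153  0.2398] [-0.0205 -0.0034 -0.1172]
[[-1.4956 -0.2449 -0.4247]
 [-1.2007 -0.1966 -0.4905]
 [-1.1464 -0.1877 -0.6095]
 [-1.0806 -0.177  -0.7224]
 [-1.004  -0.1644 -0.8282]
 [-0.9174 -0.1502 -0.9256]
 [-0.8217 -0.1346 -1.0138]
 [-0.7177 -0.1175 -1.0918]
 [-0.6065 -0.0993 -1.159 ]
 [-0.4893 -0.0801 -1.2145]
 [-0.3672 -0.0601 -1.258 ]
 [-0.2414 -0.0395 -1.2888]]
```

```bash
python3 -m inch '[[0,[2.7,0.48,0.1],[0,0,0]],[0,[2.7,0.48,0.1],[0,0,0]],[0,[2.6,0.48,0.1],[0,0,0]],[0,[0,0,0],[0,0,0]],[0,[0,0,0],[0,0,0]],[0,[0,0,-2.9],[0,0,0]],[0,[0,0,-2.9],[0,0,0]],[0,[0,0,-2.9],[0,0,0]],[0,[0,0,-2.9],[0,0,0]],[0,[0,0,0],[0,0,0]]]'
python3 -m inch '[[0,[-1,-0.17,0],[0,0,0]],[0,[-1,-0.17,0],[0,0,0]],[0,[-1.5,-0.24,-0.42],[0,0,0]],[0,[-1.2,-0.2,-0.49],[0,0,0]],[0,[-1.15,-0.19,-0.61],[0,0,0]],[0,[0,0,0],[0,0,0]]]'
```

```text
clock: 16.2
tool_pos: [0.6357, -0.2144, 0.2483]
tcp_rot: [-2.031, -2.389, 0.004]
ft_force: [0.2, -0.1, -0.8]
grip_width: -0.0002
finger_force: 0.0
clock: 16.8
tool_pos: [0.5796, -0.2252, 0.2385]
tcp_rot: [2.034, 2.392, 0.001]
ft_force: [-0.9, -1.0, -0.5]
grip_width: 0.0001
finger_force: 0.0
```

Run:
```python
from h import *
P=[status.get_state()['tool_pos']]
for t in np.arange(.8,.01,-.1):
  c,s=np.cos(t),np.sin(t);r=.148
  P.append(B(.09-r*c+.018*s+.012,0,.1115+r*s+.018*c)); 
P=np.array(P);print(P);print(np.diff(P,axis=0)*100)
```

```text
[[ 0.5796 -0.2252  0.2385]
 [ 0.5696 -0.2254  0.2302]
 [ 0.5584 -0.2272  0.2206]
 [ 0.5481 -0.2289  0.2099]
 [ 0.539  -0.2304  0.1983]
 [ 0.5311 -0.2317  0.1857]
 [ 0.5244 -0.2328  0.1724]
 [ 0.519  -0.2337  0.1585]
 [ 0.5151 -0.2343  0.1442]]
[[-0.9974 -0.0161 -0.8294]
 [-1.1251 -0.1842 -0.9598]
 [-1.0249 -0.1678 -1.0688]
 [-0.9145 -0.1497 -1.1672]
 [-0.7949 -0.1302 -1.2538]
 [-0.6674 -0.1093 -1.328 ]
 [-0.5332 -0.0873 -1.3889]
 [-0.3937 -0.0645 -1.4359]]
```

```bash
python3 -m inch '[[0,[-1,-0.1,-0.83],[0,0,0]],[0,[-1.12,-0.18,-0.96],[0,0,0]],[0,[-1.02,-0.16,-1.07],[0,0,0]],[0,[-0.91,-0.15,-1.17],[0,0,0]]]'
python3 -m inch '[[0,[-0.79,-0.13,-1.25],[0,0,0]],[0,[-0.67,-0.1,-1.33],[0,0,0]],[0,[-0.53,-0.08,-1.3],[0,0,0]],[0,[0,0,0],[0,0,0]]]'
```

```text
clock: 17.2
tool_pos: [0.5407, -0.2311, 0.1979]
tcp_rot: [2.032, 2.392, 0.002]
ft_force: [-1.7, -0.6, 3.1]
grip_width: -0.0001
finger_force: 1.0
clock: 17.6
tool_pos: [0.5198, -0.2338, 0.1576]
tcp_rot: [-2.034, -2.394, 0.0]
ft_force: [0.5, -0.3, -0.1]
grip_width: -0.0
finger_force: 0.0
```

```bash
python3 -m inch '[[0,[-0.2,-0.05,-0.7],[0,0,0]],[0,[-0.1,0,-0.7],[0,0,0]],[0,[0,0,0],[0,0,0]]]'
python3 -m inch '[[0,[0,0,-0.5],[0,0,0]],[0,[0,0,-0.4],[0,0,0]],[0,[0,0,0],[0,0,0]]]'
```

```text
clock: 17.9
tool_pos: [0.5173, -0.2342, 0.143]
tcp_rot: [-2.034, -2.394, -0.0]
ft_force: [-0.4, 0.2, -0.1]
grip_width: -0.0
finger_force: 0.0
clock: 18.2
tool_pos: [0.5173, -0.2342, 0.134]
tcp_rot: [-2.034, -2.394, -0.0]
ft_force: [0.4, 0.1, -0.9]
grip_width: 0.0003
finger_force: 0.0
```

```bash
python3 -m inch '[[0,[0,0,-0.25],[0,0,0]],[0,[0,0,0],[0,0,0]]]'; for i in 1 2 3; do python3 -m inch '[[0,[0,0,-0.1],[0,0,0]],[0,[0,0,0],[0,0,0]]]' | egrep 'tool_pos|ft_force'; done
```

```text
clock: 18.4
tool_pos: [0.5174, -0.2343, 0.1318]
tcp_rot: [2.034, 2.394, 0.001]
ft_force: [0.2, 0.0, 0.3]
grip_width: -0.0
finger_force: 0.0
tool_pos: [0.5174, -0.2343, 0.131]
ft_force: [0.8, 0.1, -0.3]
tool_pos: [0.5174, -0.2344, 0.13]
ft_force: [0.1, -0.1, 0.1]
tool_pos: [0.5175, -0.2344, 0.1295]
ft_force: [-1.9, 0.8, 8.1]
```

The lid closes on the rim at 129.5 mm, as it should. I'll press a little more, lift, and plan the clamp arc.

```bash
python3 -m inch '[[0,[0,0,-0.1],[0,0,0]],[0,[0,0,0],[0,0,0]],[0,[0,0,2],[0,0,0]],[0,[0,0,4],[0,0,0]],[0,[0,0,4.5],[0,0,0]],[0,[0,0,4.5],[0,0,0]],[0,[0,0,4.5],[0,0,0]],[0,[0,0,0],[0,0,0]]]'
python3 - <<'E'
from h import *
go(B(-.175,0,.33),frame([0,0,-1],by))
P=[B(-.175,0,.224)]
for t in np.arange(1.8,-.01,-.1):
  c,s=np.cos(t),np.sin(t);r=.09
  P.append(B(-.108+r*c-.007*s-.012,0,.1385+r*s+.007*c)); 
P=np.array(P);print(P);print(np.diff(P,axis=0)*100)
E
```

```text
clock: 19.8
tool_pos: [0.519, -0.235, 0.3291]
tcp_rot: [2.028, 2.388, 0.004]
ft_force: [1.0, -0.7, -0.3]
grip_width: 0.0001
finger_force: 0.0
pos [ 0.519  -0.235   0.3291] shift cm [-13.3694  -2.0569   0.0932] turn [ 0.0037  0.0087 -0.0002] n>= 3 per row [-4.4565 -0.6856  0.0311] [ 0.0012  0.0029 -0.0001]
[[ 0.3853 -0.2556  0.224 ]
 [ 0.4127 -0.2511  0.2246]
 [ 0.4213 -0.2497  0.2268]
 [ 0.4301 -0.2482  0.2283]
 [ 0.439  -0.2468  0.2288]
 [ 0.4479 -0.2453  0.2284]
 [ 0.4567 -0.2439  0.2271]
 [ 0.4653 -0.2425  0.2249]
 [ 0.4737 -0.2411  0.2219]
 [ 0.4818 -0.2398  0.218 ]
 [ 0.4894 -0.2385  0.2134]
 [ 0.4965 -0.2374  0.2079]
 [ 0.5031 -0.2363  0.2018]
 [ 0.509  -0.2353  0.1951]
 [ 0.5142 -0.2345  0.1878]
 [ 0.5187 -0.2337  0.18  ]
 [ 0.5224 -0.2331  0.1718]
 [ 0.5253 -0.2327  0.1632]
 [ 0.5273 -0.2323  0.1545]
 [ 0.5284 -0.2321  0.1455]]
[[ 2.737   0.4482  0.0556]
 [ 0.8613  0.141   0.2292]
 [ 0.8796  0.144   0.1409]
 [ 0.889   0.1456  0.0512]
 [ 0.8897  0.1457 -0.0389]
 [ 0.8814  0.1443 -0.1288]
 [ 0.8643  0.1415 -0.2173]
 [ 0.8386  0.1373 -0.3036]
 [ 0.8045  0.1317 -0.3869]
 [ 0.7623  0.1248 -0.4664]
 [ 0.7126  0.1167 -0.5412]
 [ 0.6557  0.1074 -0.6106]
 [ 0.5923  0.097  -0.6738]
 [ 0.5229  0.0856 -0.7304]
 [ 0.4483  0.0734 -0.7796]
 [ 0.3693  0.0605 -0.8211]
 [ 0.2865  0.0469 -0.8543]
 [ 0.2009  0.0329 -0.8791]
 [ 0.1133  0.0186 -0.895 ]]
```

```bash
python3 -m inch '[[0,[-4.4,-0.68,0],[0.0037,0.0087,0]],[0,[-4.5,-0.68,0],[0,0,0]],[0,[-4.5,-0.7,0],[0,0,0]],[0,[0,0,0],[0,0,0]],[0,[0,0,-3.5],[0,0,0]],[0,[0,0,-3.5],[0,0,0]],[0,[0,0,-3.5],[0,0,0]],[0,[0,0,0],[0,0,0]]]'
python3 -m inch '[[0,[1.3,0.22,0],[0,0,0]],[0,[1.4,0.23,0],[0,0,0]],[0,[0.86,0.14,0.23],[0,0,0]],[0,[0.88,0.14,0.14],[0,0,0]],[0,[0.89,0.15,0.05],[0,0,0]],[0,[0.89,0.15,-0.04],[0,0,0]],[0,[0.88,0.14,-0.13],[0,0,0]]]'
```

```text
clock: 20.6
tool_pos: [0.3816, -0.2535, 0.2144]
tcp_rot: [-2.024, -2.383, 0.005]
ft_force: [-0.2, 0.5, 0.6]
grip_width: -0.0004
finger_force: 0.0
clock: 21.3
tool_pos: [0.4553, -0.2432, 0.2207]
tcp_rot: [-2.029, -2.388, 0.004]
ft_force: [-1.5, -1.4, 0.2]
grip_width: 0.0
finger_force: 1.1
```

```bash
python3 -m inch '[[0,[0.86,0.14,-0.22],[0,0,0]],[0,[0.84,0.14,-0.3],[0,0,0]],[0,[0.8,0.13,-0.39],[0,0,0]],[0,[0.76,0.12,-0.47],[0,0,0]],[0,[0.71,0.12,-0.54],[0,0,0]]]'
python3 -m inch '[[0,[0.66,0.11,-0.61],[0,0,0]],[0,[0.59,0.1,-0.67],[0,0,0]],[0,[0.52,0.09,-0.73],[0,0,0]],[0,[0.45,0.07,-0.78],[0,0,0]],[0,[0.37,0.06,-0.82],[0,0,0]]]'
```

```text
clock: 21.8
tool_pos: [0.4948, -0.2366, 0.2009]
tcp_rot: [-2.028, -2.388, 0.004]
ft_force: [-0.5, -1.2, 2.6]
grip_width: -0.0004
finger_force: 1.1
clock: 22.3
tool_pos: [0.5202, -0.2323, 0.1644]
tcp_rot: [-2.028, -2.388, 0.004]
ft_force: [-2.0, 0.6, 0.6]
grip_width: 0.0001
finger_force: 0.9
```

```bash
python3 -m inch '[[0,[0.28,0.05,-0.6],[0,0,0]],[0,[0.2,0.03,-0.6],[0,0,0]],[0,[0,0,-0.4],[0,0,0]],[0,[0,0,0],[0,0,0]]]'; for i in 1 2 3; do python3 -m inch '[[0,[0,0,-0.12],[0,0,0]],[0,[0,0,0],[0,0,0]]]' | egrep 'tool_pos|ft_force'; done
```

```text
clock: 22.7
tool_pos: [0.5247, -0.2315, 0.1488]
tcp_rot: [-2.028, -2.388, 0.004]
ft_force: [-0.3, -0.0, 1.6]
grip_width: 0.0001
finger_force: 0.0
tool_pos: [0.5248, -0.2317, 0.1482]
ft_force: [-0.3, -0.5, 0.6]
tool_pos: [0.5249, -0.2317, 0.147]
ft_force: [0.4, -0.1, 0.3]
tool_pos: [0.5249, -0.2317, 0.1456]
ft_force: [-0.0, -0.4, 1.4]
```

```bash
for i in 1 2; do python3 -m inch '[[0,[0,0,-0.1],[0,0,0]],[0,[0,0,0],[0,0,0]]]' | egrep 'tool_pos|ft_force'; done
```

```text
tool_pos: [0.5249, -0.2317, 0.1454]
ft_force: [-2.2, 1.0, 10.7]
tool_pos: [0.525, -0.2317, 0.1452]
ft_force: [-6.1, 3.1, 22.5]
```

The clamp is at its stop with 22 N on it. I'll retreat and check.

```bash
python3 -m inch '[[0,[0,0,2],[0,0,0]],[0,[0,0,4],[0,0,0]],[0,[0,0,4],[0,0,0]],[0,[0,0,4],[0,0,0]],[0,[0,0,4],[0,0,0]],[0,[-4,0,0],[0,0,0]],[0,[-4,-1,0],[0,0,0]],[0,[-4,-1,0],[0,0,0]],[0,[-4,-1,0],[0,0,0]],[0,[0,0,0],[0,0,0]]]'
python3 - <<'E'
from h import *
o=np.zeros((400,800,3),np.uint8);t=cams.get_image('top');s=cams.get_image('scene');w=cams.get_image('wrist')
o[:200,:400]=cv2.resize(t[80:310,180:640],(400,200));o[200:,:400]=cv2.resize(s[110:310,80:480],(400,200));o[:250,400:]=cv2.resize(w,(400,250))
cv2.imwrite('pics/f.png',o[:,:,::-1])
E
```

```text
clock: 24.7
tool_pos: [0.3614, -0.2622, 0.3244]
tcp_rot: [-2.032, -2.386, 0.005]
ft_force: [0.3, -0.2, 1.5]
grip_width: 0.0002
finger_force: 0.0
```

View pics/f.png

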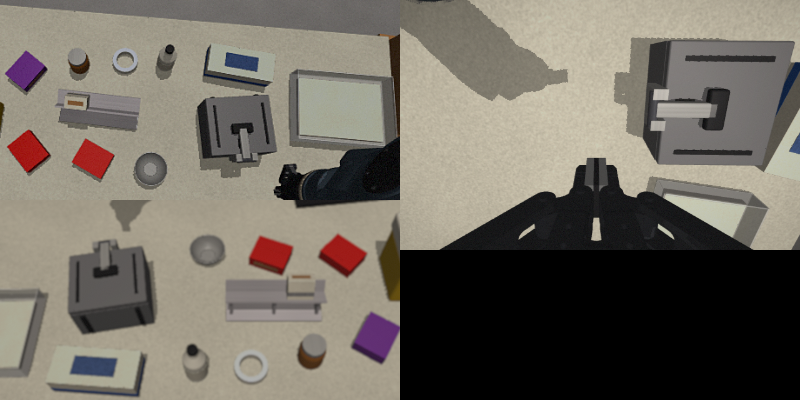

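All three views show the lid shut and the clamp lever flat on it, with its grip at (243,128) in the top crop. The smaller carton is still in the rack and the other objects are where they were.

```bash
python3 -c "
from plant import close_job
print(close_job())"
```

```text
the job is handed in; nothing more can be done
None
```

The larger carton stands in the channel between the cool packs, the lid is shut, the clamp is fully down on it, and the job was handed in at about 25 s; the smaller carton is still in the rack.

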